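# Open the wide touch-latch cupboard

## Robot

A 7-joint arm with a two-finger parallel gripper is mounted at the origin on the work surface; the furniture and walls round the work are solid. World frame = base frame: x ahead of the robot, y to its left, z up, the work surface at z = 0. Lengths are in mm, angles in rad, forces in N, time in s.
With the tool pointing down it reaches from about 400 to 875 mm from the base axis. Payload 4.4 kg.
Tool frame: the origin (TCP) lies where the fingers leave the gripper's body, on its centre line; the fingertips stand 73 mm ahead of it and the grasp point (between the pads) lies 54 mm ahead of it; z points along the fingers, y is the line along which they close (so a half turn about z gives the same grasp; the last joint's range is limited). The gripper opens to 85 mm and grips with 20 to 120 N. Pads are 22 mm wide; open, the fingers measure 114 mm over their backs; the gripper's body (76 mm by 85 mm) begins 54 mm behind the grasp point. The pads swing forward as they close: fully open they stand 13 mm farther back than shut.
Start: joints at [-0.066, 0.628, 0.038, 1.517, -0.027, 0.996, -0.02], TCP at [650.013, 0.024, 303.913] pointing down, gripper open.
Joint ranges: [-3.06, 3.06], [-0.37, 2.12], [-1.25, 1.32], [0.18, 2.47], [-1.1, 4.24], [0.23, 1.98], [-2.94, 2.94]. Speed limits (rad/s): [2.57, 2.57, 3.14, 3.14, 3.14, 3.14, 3.14].

## Interface

Orientations are given as [roll, pitch, yaw] about the fixed x, y, z axes, in that order (R = Rz(yaw) Ry(pitch) Rx(roll)).
In Python, from cell import ctrl gives the robot as it stands.
- The arm moves only by the tool send_rows, never from a script. Its argument "rows" is a list that holds one entry, the list of rows, each a list of 6 numbers: the shift along the tool's x, y, z in cm, then the turn, a rotation vector about the tool's x, y, z in rad. In form: [[[tx, ty, tz, wx, wy, wz], ...]]. A call has 1 to 10 rows; each row is the pose to reach, as a shift and turn from the pose commanded when the call began, along the tool's axes at that moment; what a row does not reach only later rows make up. A row lasts 1/10 s, in which the tool goes at most 50 mm and 8.59 degrees, less where a joint would pass 70% of its speed; a pose out of reach is approached as far as the arm can. A call with a gripper value outside its range is refused whole. "grip" is the closure in counts, from 0 (fully open) to 255 (shut), set as the call begins (left out, the last holds). The fingers move at their own pace and stop on an object; the grip force is fixed at half the most. Time passes only in rows, so rows that repeat a pose let the fingers close. It gives the time, the measured TCP pose, the force, the opening and the grip force at its end, in the units of the state.
- ctrl.read_state(): the state, without advancing time (a new reading comes with each control period).
- ctrl.get_image(name): name is "scene" or "side" or "wrist"; returns a dict with "pixels" (480x640x3 uint8, red, green, blue), "fx", "fy", "cx", "cy" (pixels), "extrinsics" (4x4, takes a point from camera to world coordinates); the wrist camera has in their place "mount" (4x4, takes a point from camera to tool coordinates, whose origin is the TCP and whose axes are the flange's). Camera axes: x right, y up, looking along -z (the intrinsics and any distortion apply to the point x, -y, -z); pixel columns grow to the right and rows downward; lengths in mm; the calibration is good to about 2 mm. A picture is of the moment at which its call begins: read the wrist's pose just before it. There is no depth.
- ctrl.finish_job(): hands the job in; it is judged then, once.
The state is a dict: "clock": time; "qpos": joint angles; "qd": joint speeds; "tau": joint torques, N m; "eef_pos": TCP position; "tool_rot": TCP orientation; "force": force on the tool from outside, world axes, zero at the start; "torque": the same for the moment, N m; "width": finger opening in mm; "gripper_force": force on a finger pad.
Only numpy, scipy, OpenCV 4.12 (cv2) and the standard library are available. Lean on these libraries where they do the work, as an engineer would, in place of code of your own. Each camera call takes 0.05 s, during which the arm holds its last target. There are 200 camera calls.

## Task

Open the wider of the two small handleless cupboards so that the tape measure in it can be reached, using only the fingertips or the outside of the fingers and never gripping or lifting anything: first slide the sanding block that lies in front of it aside on the slab, right out of the door's way, then press the door in at its free edge so that its touch latch lets it spring ajar, and push the door wide open, about square to the cupboard's front. The door must not touch the sanding block. Leave the narrower cupboard shut and everything else where it stands.

Things in the scene. Friction and masses are not known exactly. Their poses are not given: they have to be found in the camera images.
- wide_cupboard: plywood cupboard 200 mm wide, 150 deep, 130 high, fixed on the slab. Origin: centre of its underside; x points inward, y to its left seen from the robot, z up. Carcass front at x = -75. Its handleless door faces the robot: 14 thick, 198 wide, z 6 to 126, outer face at x = -96 when shut, hinged at its left (+y) edge (two steel knuckles), free edge on the right. 
- wide_cupboard_press (a point): where to press the wide cupboard's door: on its outer face, 22 mm from the free edge, 100 above the slab; moves with the door. About 3 N straight inward (a force stop of 8 to 10 N is ample) pushes it in, at most 6 mm; the latch lets go at about 3 mm. As the finger draws back a spring swings the door ajar to about 0.55 rad within 1 s (free edge about 100 mm out).
- wide_cupboard_hinge (a point): point on the vertical hinge axis of the wide cupboard's door, 100 mm above the slab. The shut door runs from here along the cupboard's -y, its inner face 4 mm and outer face 18 mm in front of the axis. The door sweeps everything within 200 mm of the axis in front of the cupboard.
- wide_cupboard_door (a joint): opening angle of the wide cupboard's door in rad: 0 latched shut, -0.03 pressed in as far as it goes, 1.57 square to the front, 1.75 fully open; the free edge swings toward the robot. Beyond ajar the door moves freely (under 1 N at its edge) and stays where it is left; the latch does not catch again.
- narrow_cupboard: plywood cupboard 120 mm wide, 150 deep, 130 high, fixed on the slab. Origin: centre of its underside; x points inward, y to its left seen from the robot, z up. Carcass front at x = -75. Its handleless door faces the robot: 14 thick, 118 wide, z 6 to 126, outer face at x = -96 when shut, hinged at its left (+y) edge (two steel knuckles), free edge on the right. Stands left or right of the wide one.
- narrow_cupboard_door (a joint): opening angle of the narrow cupboard's door in rad: 0 latched shut, -0.06 pressed in as far as it goes, 1.57 square to the front, 1.75 fully open; the free edge swings toward the robot. It has a touch latch too and must stay shut.
- sanding_block: grey sanding block, 60 x 103 x 34 mm, about 0.12 kg, lying flat 95 to 115 mm in front of the wide cupboard's shut door (measured to its middle), its long side roughly along the door. Origin: centre of its underside; y along its length, z up. It slides, either way, when pushed with about 1 N.
- wedge: bystander: dark wooden shim wedge 28 x 100 x 22 mm, flat on the slab in front of the narrow cupboard. Origin: centre of its underside; y along its length
- mix_cup: bystander: white mixing cup, 72 mm across, 75 high, standing on the narrow cupboard's top. Origin: centre of its underside
- glue_bottle: bystander: yellow glue bottle with orange nozzle, 65 mm across, 212 high, standing at the far left. Origin: centre of its underside
- resin_bottle: bystander: white bottle with black cap, 58 mm across, 160 high, standing at the left. Origin: centre of its underside
- spring_clamp: bystander: orange spring clamp 84 x 137 x 26 mm, lying at the left. Origin: centre of its underside; y along its length
- screwdriver: bystander: red screwdriver 33 x 223 x 28 mm, lying at the right. Origin: centre of its underside; y along its length
Mind the look-alikes: they are no part of the job. Several things have the shape of the sanding_block; the one meant has the colours described above.

How it is judged (in metres and radians):
On the way, in this order (a step that is already met when the one before it is completed fails the run):
1. the wide cupboard's door is still shut and the sanding block lies clear of its swing (value of joint wide_cupboard_door below 0.03 rad and (horizontal distance between sanding_block and wide_cupboard_hinge above 0.235 m or y of sanding_block in the frame of wide_cupboard above 0.125 m)), for 0.1 s.
2. the pressed door has sprung ajar (value of joint wide_cupboard_door above 0.25 rad), for 0.1 s.
At the end, for the whole second after the job is handed in: The wide cupboard's door stands open more than 1.2 rad and at rest, the narrow one's is shut, the sanding block lies flat and still on the slab, and the six bystanders are within 30 mm of where they stood (value of joint wide_cupboard_door above 1.2 rad and velocity of joint wide_cupboard_door between -0.05 and 0.05 rad/s and value of joint narrow_cupboard_door below 0.03 rad and height (world z) of sanding_block between -0.01 and 0.01 m and angle between sanding_block's own z axis and vertical below 0.1 rad and linear speed of sanding_block below 0.01 m/s and distance of each of wedge, mix_cup, glue_bottle, resin_bottle, spring_clamp, screwdriver from where it was at the start of the episode below 0.03 m); the robot touches nothing.
It fails at once if the sanding block is lifted or tipped (height (world z) of sanding_block above 0.015 m or angle between sanding_block's own z axis and vertical above 0.35 rad).
It fails at once if the sanding block touches the wide cupboard or its door (contact force between wide_cupboard and sanding_block above 0.2 N).
It fails at once if the narrow cupboard's door is let ajar (value of joint narrow_cupboard_door above 0.08 rad).
It fails at once if a bystander is moved by more than 30 mm (distance of any of wedge, mix_cup, glue_bottle, resin_bottle, spring_clamp, screwdriver from where it was at the start of the episode above 0.03 m).
It also fails if it takes over 54 s, if anything falls off the work surface, if the arm or the gripper's body presses on something with over 40 N, if the wrist force passes 120 N, or if a joint passes its speed limit or range.

## Working session

There is one attempt and no reset: what is moved stays moved. The work goes in short steps, Python scripts to look and compute and a tool call to move; the robot and the scene stay as the last step left them, time stands still between calls to the robot, and variables do not carry over. Pictures are saved under pics/ and viewed, at most 10 in all, crops included, and the job is handed in when it is done.

Besides the shell and the picture viewer there is one more tool, called by a JSON object that holds its "name" and its "arguments". send_rows: Moves the arm, as the interface text tells. Its arguments: {"type":"object","properties":{"rows":{"type":"array","items":{"type":"array","items":{"type":"array","items":{"type":"number"}}}},"grip":{"type":"number"}},"required":["rows"]}

```bash
mkdir -p pics; ls
cat > h.py <<'E'
import numpy as np, cv2
from scipy.spatial.transform import Rotation as R
from cell import ctrl
def ray(im,u,v):
    d=np.array([(u-im['cx'])/im['fx'],-(v-im['cy'])/im['fy'],-1.0])
    T=np.array(im['extrinsics']); return T[:3,3],T[:3,:3]@d
def onz(im,u,v,z):
    o,d=ray(im,u,v); return o+d*(z-o[2])/d[2]
def proj(im,p):
    T=np.linalg.inv(np.array(im['extrinsics'])); q=T[:3,:3]@np.array(p)+T[:3,3]
    return im['cx']+im['fx']*q[0]/-q[2], im['cy']+im['fy']*q[1]/q[2]
def tri(a,pa,b,pb):
    o1,d1=ray(a,*pa);o2,d2=ray(b,*pb)
    s=np.linalg.lstsq(np.c_[d1,-d2],o2-o1,rcond=None)[0]
    x,y=o1+s[0]*d1,o2+s[1]*d2
    return (x+y)/2,np.linalg.norm(x-y)
E
python3 - <<'E'
from h import *
import pickle
print(ctrl.read_state())
for n in('scene','side'):
    im=ctrl.get_image(n); pickle.dump(im,open(n+'.pkl','wb'))
    cv2.imwrite(f'pics/{n}0.png',im['pixels'][:,:,::-1]); print(n,{k:v for k,v in im.items() if k!='pixels'})
E
```

```text
pics
{'clock': 0.0, 'qpos': array([-0.06577029,  0.62933468,  0.03843258,  1.51839058, -0.0270233 ,
        0.9963252 , -0.01998189]), 'qd': array([ 0.00037899,  0.00015756,  0.00023509, -0.00105076, -0.00037983,
       -0.00011377, -0.00137913]), 'tau': array([-1.11932164e-03, -5.63405585e+01,  1.22606792e+00, -1.93450052e+01,
        1.09587883e-02,  1.05136272e-02, -8.84369996e-06]), 'eef_pos': array([6.49494448e+02, 2.12977131e-02, 3.02988991e+02]), 'tool_rot': array([-3.13965226e+00,  6.45793415e-07,  1.57077912e+00]), 'force': array([-0.30355896,  0.07637909, -0.26828108]), 'torque': array([0.00195805, 0.02425791, 0.02014215]), 'gripper_force': 0.0, 'width': 85.91362185078876}
scene {'fx': 559.4633992188475, 'fy': 559.4633992188475, 'cx': 320.42020380410327, 'cy': 242.89724040256232, 'extrinsics': array([[ 5.78228921e-01,  4.03121390e-01, -7.09326765e-01,
        -5.20802196e+02],
       [-8.15648139e-01,  3.06103663e-01, -4.90936514e-01,
        -7.41008666e+02],
       [ 1.92205116e-02,  8.62434747e-01,  5.05803202e-01,
         8.59890459e+02],
       [ 0.00000000e+00,  0.00000000e+00,  0.00000000e+00,
         1.00000000e+00]])}
side {'fx': 585.4165836412816, 'fy': 585.4165836412816, 'cx': 321.2907554320814, 'cy': 236.2935414200578, 'extrinsics': array([[ 9.98318518e-01,  2.32183597e-02, -5.31135003e-02,
         4.46785633e+02],
       [-5.50657649e-02,  6.66093027e-01, -7.43833208e-01,
        -1.12987566e+03],
       [ 1.81079452e-02,  7.45507201e-01,  6.66251540e-01,
         1.10549657e+03],
       [ 0.00000000e+00,  0.00000000e+00,  0.00000000e+00,
         1.00000000e+00]])}
```

View pics/scene0.png

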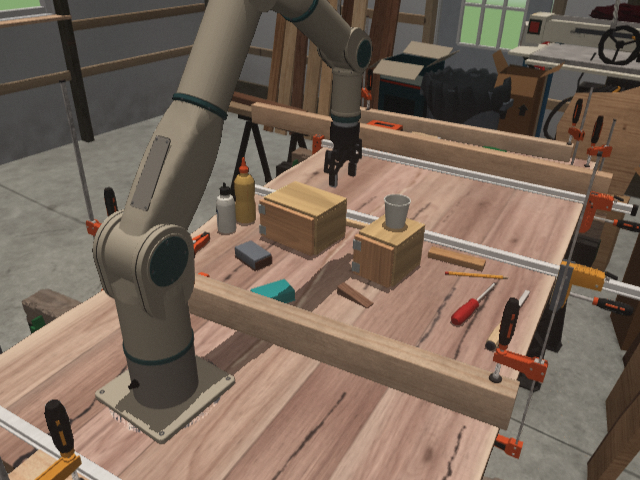

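View pics/side0.png

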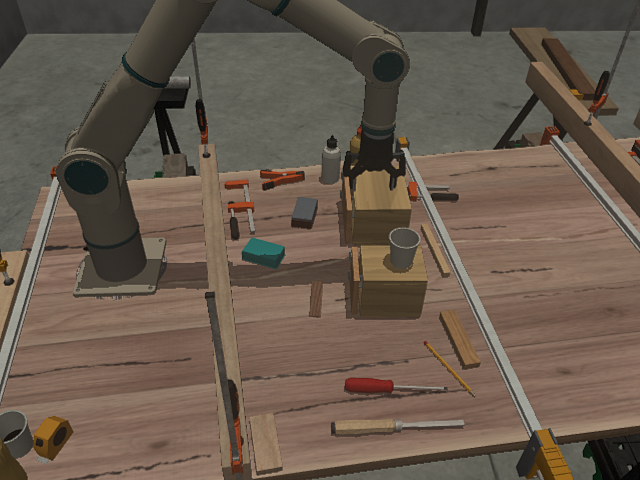

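Scene and side views: the wide cupboard is on the left, scene about (302,218) and side about (376,205). The narrow one with the cup is on the right, scene (388,250) and side (388,280). There are two sanding-block shapes: grey at scene (253,255)/side (305,212), and teal at scene (273,292)/side (263,252). Grey fits the description, because it has the right colour and lies in front of the wide door. I'll confirm that in a crop.

Run:
```python
from h import *
import pickle
s=pickle.load(open('scene.pkl','rb'));d=pickle.load(open('side.pkl','rb'))
a=cv2.resize(s['pixels'][160:310,190:390],None,fx=4,fy=4,interpolation=cv2.INTER_CUBIC)[:,:,::-1]
b=cv2.resize(d['pixels'][150:325,225:435],None,fx=3.8,fy=3.4,interpolation=cv2.INTER_CUBIC)[:,:,::-1]
cv2.imwrite('pics/c1.png',a);cv2.imwrite('pics/c2.png',b[:, :798])
for n,im,roi in(('scene',s,(230,235,285,280)),('side',d,(285,190,325,235))):
    x0,y0,x1,y1=roi; p=im['pixels'][y0:y1,x0:x1].astype(int)
    hsv=cv2.cvtColor(p.astype(np.uint8),cv2.COLOR_RGB2HSV)
    m=((p[:,:,0]-p[:,:,2])<12).astype(np.uint8)
    nn,l,st,c=cv2.connectedComponentsWithStats(m); k=1+np.argmax(st[1:,4])
    cn=max(cv2.findContours((l==k).astype(np.uint8),0,2)[0],key=cv2.contourArea)
    h=cv2.approxPolyDP(cv2.convexHull(cn),2,True)[:,0]+[x0,y0]
    print(n,st[k],h.tolist())
    for q in h: print(q,onz(im,*q,34)[:2].round(),onz(im,*q,0)[:2].round())
```

```text
scene [  5   6  36  28 539] [[236, 246], [251, 241], [270, 255], [254, 268], [236, 255]]
[236 246] [476. 244.] [517. 284.]
[251 241] [524. 229.] [567. 269.]
[270 255] [497. 135.] [539. 171.]
[254 268] [420. 126.] [458. 162.]
[236 255] [440. 210.] [479. 249.]
side [  7   7  25  27 488] [[298, 197], [316, 199], [312, 223], [292, 218]]
[298 197] [473. 243.] [474. 287.]
[316 199] [526. 232.] [528. 275.]
[312 223] [509. 123.] [511. 163.]
[292 218] [453. 147.] [453. 188.]
```

View pics/c1.png

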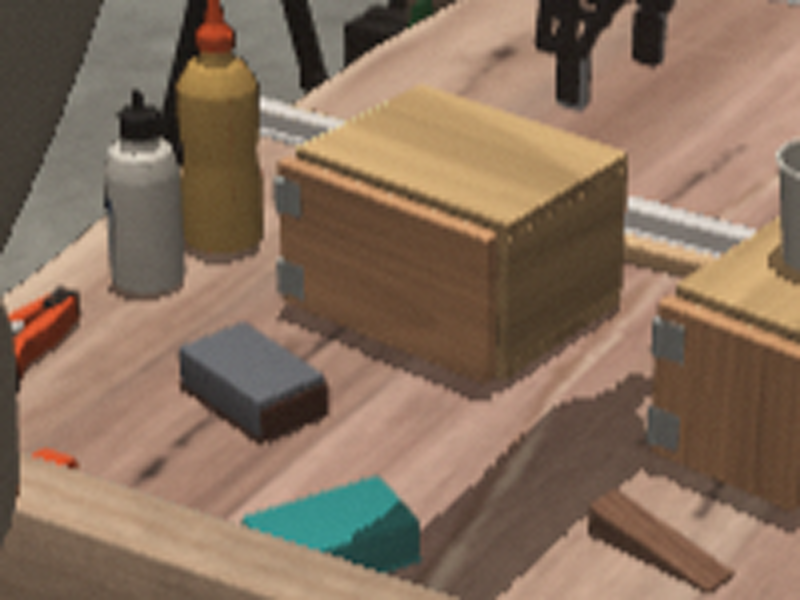

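View pics/c2.png

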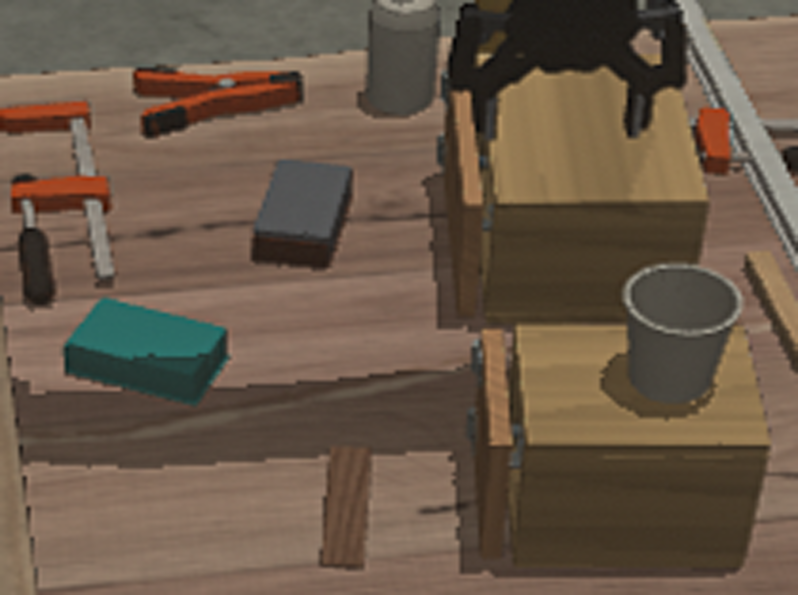

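The crops confirm it: the grey block lies in front of the wide door, and the teal one is the look-alike nearer the beam. Next I'll find the block's top corners, the door corners and the obstacles.

Run:
```python
from h import *
import pickle
s=pickle.load(open('scene.pkl','rb'));d=pickle.load(open('side.pkl','rb'))
S=lambda u,v:(190+u/4,160+v/4); D=lambda u,v:(225+u/3.8,150+v/3.4)
print('block z34')
for q in [(180,350),(240,323),(327,382),(262,410)]: print('S',onz(s,*S(*q),34).round())
for q in [(277,162),(352,168),(331,243),(256,235)]: print('D',onz(d,*D(*q),34).round())
print('door')
for q,z in [((280,163),126),((497,237),126),((497,378),6),((280,305),6)]: print('S',onz(s,*S(*q),z).round())
for q,z in [((452,92),126),((461,207),126),((483,207),126),((456,317),6)]: print('D',onz(d,*D(*q),z).round())
print('carcass top z130'); 
for q in [(295,153),(418,87),(627,155),(503,228)]: print('S',onz(s,*S(*q),130).round())
for q in [(487,203),(707,203)]: print('D',onz(d,*D(*q),130).round())
print('tri',tri(s,S(497,237),d,D(461,207)))
print('narrow door'); 
for q,z in [((480,335),126),((489,443),126)]: print('D',onz(d,*D(*q),z).round())
for n,q,z in [('teal',(65,345),34),('teal',(107,300),34),('teal',(228,328),34),('tealb',(65,372),0),('tealb',(195,403),0),('tealb',(228,358),0),('resinbase',(358,100),0),('resinbase',(395,116),0),('resinbase',(433,105),0),('clampO',(150,135),0),('clampO',(300,100),0),('clampO',(135,70),26),('Fclamp',(105,285),0),('Fc',(108,190),10),('Fc',(90,105),10),('wedge',(330,450),22),('wedge',(370,450),22),('wedge',(323,565),0),('beam',(0,300),0),('beam',(30,590),0)]: print(n,onz(d,*D(*q),z).round())
```

```text
block z34
S [468. 240.  34.]
S [523. 232.  34.]
S [498. 129.  34.]
S [443. 141.  34.]
D [472. 240.  34.]
D [530. 230.  34.]
D [510. 130.  34.]
D [454. 142.  34.]
door
S [601. 257. 126.]
S [604.  61. 126.]
S [611.  63.   6.]
S [597. 259.   6.]
D [603. 213. 126.]
D [597.  62. 126.]
D [612.  61. 126.]
D [599.  66.   6.]
carcass top z130
S [615. 253. 130.]
S [765. 254. 130.]
S [763.  55. 130.]
S [612.  61. 130.]
D [614.  61. 130.]
D [768.  56. 130.]
tri (array([595.58548738,  54.36141075, 131.98713441]), np.float64(0.44875716779659186))
narrow door
D [596. -84. 126.]
D [ 592. -192.  126.]
teal [318.  13.  34.]
teal [346.  65.  34.]
teal [432.  29.  34.]
tealb [316.  18.   0.]
tealb [408. -20.   0.]
tealb [432.  30.   0.]
resinbase [543. 376.   0.]
resinbase [573. 350.   0.]
resinbase [605. 366.   0.]
clampO [371. 327.   0.]
clampO [495. 377.   0.]
clampO [358. 393.  26.]
Fclamp [341. 122.   0.]
Fc [340. 236.  10.]
Fc [321. 361.  10.]
wedge [499. -96.  22.]
wedge [526. -97.  22.]
wedge [ 491. -189.    0.]
beam [264. 106.   0.]
beam [ 304. -205.    0.]
```

Measured:
- **Block:** centre about (487,186), yaw about -0.2, size 57x103, which matches.
- **Door:** outer face x≈596, y 59..257.
- **Hinge:** about (615,257).

I'll push the block from its left end toward -y to about y=5. That keeps it between the teal block and the door, short of the wedge.

{"name": "send_rows", "arguments": {"grip": 165, "rows": [[[3, -1.8, 0, 0, 0, 0], [7, -4, 0, 0, 0, 0], [11, -6.5, 0, 0, 0, 0], [15, -9, 0, 0, 0, 0], [19, -11.2, 0, 0, 0, 0], [23, -13.5, 0, 0, 0, 0], [26, -15.2, 0, 0, 0, 0], [27.4, -16, 0, 0, 0, 0], [27.4, -16, 3, 0, 0, 0], [27.4, -16, 6, 0, 0, 0]]]}}

```text
clock: 1.1
eef_pos: [490.7, 274.2, 243.9]
tool_rot: [3.139, -0.001, 1.571]
force: [0.7, -0.4, 0.1]
width: 30.0
gripper_force: 0.0
```

{"name": "send_rows", "arguments": {"rows": [[[0, 0, 3, 0, 0, 0], [0, 0, 6, 0, 0, 0], [0, 0, 9, 0, 0, 0], [0, 0, 12, 0, 0, 0], [0, 0, 14, 0, 0, 0], [0, 0, 15.5, 0, 0, 0], [0, 0, 15.8, 0, 0, 0], [0, 0, 15.8, 0, 0, 0], [0, 0, 15.8, 0, 0, 0]]]}}

```text
clock: 2.0
eef_pos: [490.8, 274.2, 86.9]
tool_rot: [3.14, -0.001, 1.571]
force: [0.0, -0.2, 0.6]
width: 30.2
gripper_force: 0.0
```

Run:
```python
from h import *
im=ctrl.get_image('side'); o=cv2.resize(im['pixels'][140:300,220:430],(798,608))[:600,:,::-1]
cv2.imwrite('pics/s1.png',o); print(ctrl.read_state())
```

```text
{'clock': 2.05, 'qpos': array([-0.56823354,  0.8250932 ,  0.01348669,  1.91279379, -0.02491202,
        0.40175536, -0.5363544 ]), 'qd': array([-2.58029810e-04, -4.40005064e-03, -6.74106714e-05,  2.38196664e-03,
        6.29489412e-05, -4.29747143e-04,  2.49366168e-05]), 'tau': array([ 6.16692309e-02, -5.47471833e+01,  1.11470964e+00, -8.96547407e+00,
        7.65180186e-03,  7.69100472e-03,  5.67453317e-04]), 'eef_pos': array([490.7746554 , 274.24982753,  87.01662395]), 'tool_rot': array([ 3.13971803e+00, -9.76703721e-04,  1.57061707e+00]), 'force': array([0.59733929, 0.94211226, 0.01306446]), 'torque': array([ 0.0047178 , -0.0221228 , -0.00957216]), 'gripper_force': 0.0, 'width': 30.12038711208846}
```

View pics/s1.png

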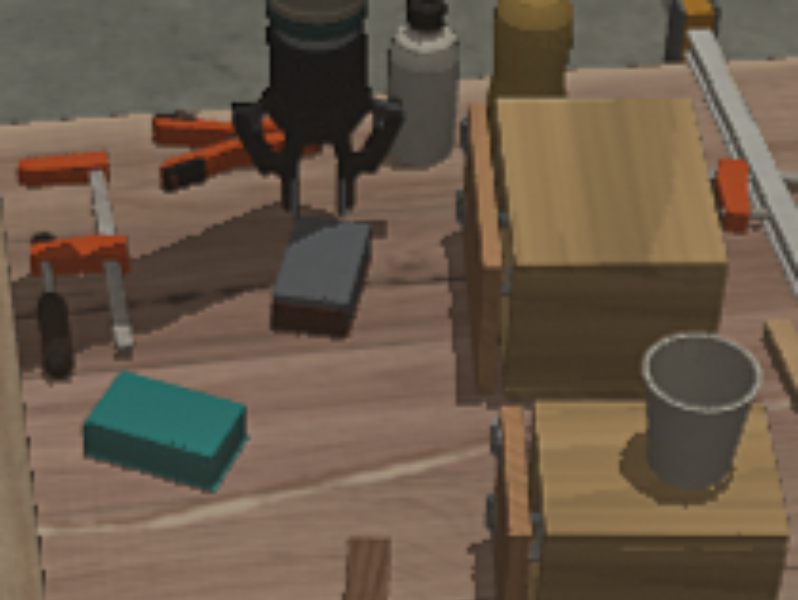

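The open-fingered gripper stands just left of the block's left end (fingers at (290,205) and (345,210), block edge around y=220), with nothing touched. Now I'll push.

{"name": "send_rows", "arguments": {"rows": [[[-1, 0, 0, 0, 0, 0], [-2, 0, 0, 0, 0, 0], [-2.6, 0, 0, 0, 0, 0], [-3.2, 0, 0, 0, 0, 0], [-3.8, 0, 0, 0, 0, 0], [-4.4, 0, 0, 0, 0, 0], [-5, 0, 0, 0, 0, 0], [-5.6, 0, 0, 0, 0, 0], [-6.2, 0, 0, 0, 0, 0], [-6.8, 0, 0, 0, 0, 0]]]}}

```text
clock: 3.05
eef_pos: [490.1, 205.5, 85.9]
tool_rot: [3.141, 0.0, 1.571]
force: [0.7, 0.5, -0.6]
width: 30.3
gripper_force: 0.4
```

{"name": "send_rows", "arguments": {"rows": [[[-0.7, 0, 0, 0, 0, 0], [-1.4, 0, 0, 0, 0, 0], [-2.1, 0, 0, 0, 0, 0], [-2.8, 0, 0, 0, 0, 0], [-3.5, 0, 0, 0, 0, 0], [-4.2, 0, 0, 0, 0, 0], [-4.9, 0, 0, 0, 0, 0], [-5.6, 0, 0, 0, 0, 0], [-6, 0, 0, 0, 0, 0], [-6.2, 0, 0, 0, 0, 0]]]}}

```text
clock: 4.05
eef_pos: [490.1, 143.4, 85.9]
tool_rot: [3.142, 0.0, 1.57]
force: [0.1, 0.1, -0.1]
width: 30.2
gripper_force: 0.3
```

Run:
```python
from h import *
im=ctrl.get_image('side'); o=cv2.resize(im['pixels'][140:300,220:430],(798,608))[:600,:,::-1]
cv2.imwrite('pics/s2.png',o); print(ctrl.read_state()['eef_pos'])
```

```text
[490.02021525 143.3184504   85.93031653]
```

View pics/s2.png

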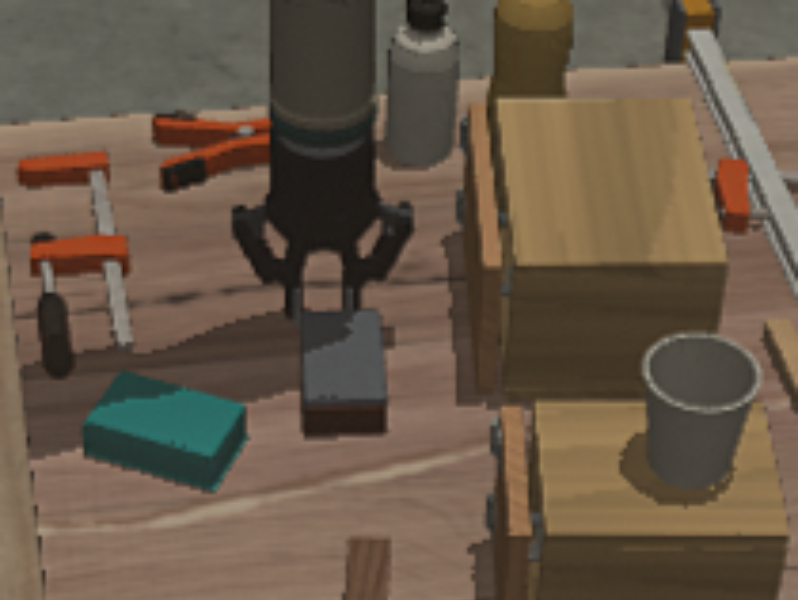

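The block has squared up and slides straight: top face at (342,355), clear of teal (right edge 246), centre about (505,80). Push on another 80 mm.

{"name": "send_rows", "arguments": {"rows": [[[-0.5, 0, 0, 0, 0, 0], [-1.4, 0, 0, 0, 0, 0], [-2.4, 0, 0, 0, 0, 0], [-3.4, 0, 0, 0, 0, 0], [-4.4, 0, 0, 0, 0, 0], [-5.4, 0, 0, 0, 0, 0], [-6.4, 0, 0, 0, 0, 0], [-7.2, 0, 0, 0, 0, 0], [-7.8, 0, 0, 0, 0, 0], [-8.1, 0, 0, 0, 0, 0]]]}}

```text
clock: 5.1
eef_pos: [490.0, 62.3, 85.9]
tool_rot: [-3.142, 0.0, 1.57]
force: [-0.4, 1.4, 0.1]
width: 30.1
gripper_force: 0.5
```

{"name": "send_rows", "arguments": {"rows": [[[0, 0, 0, 0, 0, 0], [1, 0, 0, 0, 0, 0], [3, 0, 0, 0, 0, 0], [3, 0, -3, 0, 0, 0], [3, 0, -7, 0, 0, 0], [3, 0, -11, 0, 0, 0], [3, 0, -14, 0, 0, 0], [3, 0, -15, 0, 0, 0]]]}}

```text
clock: 5.9
eef_pos: [491.2, 94.7, 239.0]
tool_rot: [3.136, -0.002, 1.572]
force: [0.9, 1.0, -1.1]
width: 30.4
gripper_force: 0.0
```

Run:
```python
from h import *
print(ctrl.read_state()['eef_pos'])
im=ctrl.get_image('side'); s=ctrl.get_image('scene')
a=cv2.resize(im['pixels'][150:310,225:435],(600,457)); b=cv2.resize(s['pixels'][160:310,200:400],(200*3,450))
cv2.imwrite('pics/s3.png',im['pixels'][:,:,::-1])
o=cv2.resize(np.vstack([a,b]),(397,600))[:,:,::-1]
cv2.imwrite('pics/s3c.png',np.hstack([cv2.resize(a,(400,305)),cv2.resize(b,(400,305))])[:,:,::-1])
for n,m0,roi in(('side',im,(285,220,345,285)),):
    x0,y0,x1,y1=roi; p=m0['pixels'][y0:y1,x0:x1].astype(int)
    m=((p[:,:,0]-p[:,:,2])<12)&(p[:,:,0]-p[:,:,1]>-10)
    nn,l,st,c=cv2.connectedComponentsWithStats(m.astype(np.uint8)); k=1+np.argmax(st[1:,4])
    print(st[k]); cn=max(cv2.findContours((l==k).astype(np.uint8),0,2)[0],key=cv2.contourArea)
    q=cv2.approxPolyDP(cv2.convexHull(cn),2,True)[:,0]+[x0,y0]
    for t in q: print(t,onz(m0,*t,34).round())
```

```text
[491.1725636   94.68237676 238.95258309]
[ 15  21  23  28 603]
[320 241] [528.  47.  34.]
[322 267] [527. -53.  34.]
[301 268] [473. -55.  34.]
[300 242] [473.  45.  34.]
```

View pics/s3c.png

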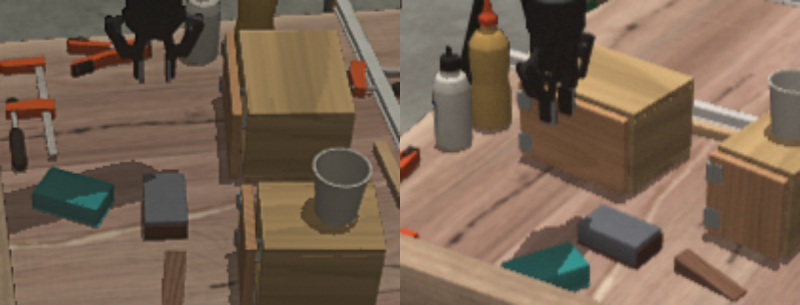

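Block centre is now (501,-2), 283 mm from the hinge, with its nearest corner about 226 mm away. It's flat and clear of teal and wedge. Next I close the fingers and go to the press point, about (596,81,100).

{"name": "send_rows", "arguments": {"grip": 255, "rows": [[[-0.7, 2, 0, 0, 0, 0], [-1.4, 4, 1, 0, 0, 0], [-1.4, 5, 3, 0, 0, 0], [-1.4, 5, 5, 0, 0, 0], [-1.4, 5, 7, 0, 0, 0], [-1.4, 5.3, 7.6, 0, 0, 0], [-1.4, 6.3, 7.6, 0, 0, 0], [-1.4, 7.3, 7.6, 0, 0, 0], [-1.4, 7.6, 7.6, 0, 0, 0], [-1.4, 7.6, 7.6, 0, 0, 0]]]}}

```text
clock: 7.0
eef_pos: [567.3, 79.0, 160.7]
tool_rot: [3.139, -0.0, 1.57]
force: [0.1, -0.5, 0.1]
width: -0.1
gripper_force: 0.0
```

{"name": "send_rows", "arguments": {"rows": [[[0, 0.2, 0, 0, 0, 0], [0, 0.4, 0, 0, 0, 0], [0, 0.6, 0, 0, 0, 0], [0, 0.8, 0, 0, 0, 0], [0, 0.8, 0, 0, 0, 0]]]}}

```text
clock: 7.5
eef_pos: [574.3, 79.0, 160.0]
tool_rot: [3.141, -0.0, 1.571]
force: [0.3, 0.3, -0.7]
width: 0.0
gripper_force: 0.0
```

{"name": "send_rows", "arguments": {"rows": [[[0, 0.2, 0, 0, 0, 0], [0, 0.4, 0, 0, 0, 0], [0, 0.4, 0, 0, 0, 0]]]}}

```text
clock: 7.8
eef_pos: [578.4, 79.0, 159.9]
tool_rot: [3.141, -0.0, 1.571]
force: [-0.3, -0.5, -0.2]
width: 0.2
gripper_force: 0.0
```

{"name": "send_rows", "arguments": {"rows": [[[0, 0.2, 0, 0, 0, 0], [0, 0.3, 0, 0, 0, 0], [0, 0.3, 0, 0, 0, 0]]]}}

```text
clock: 8.1
eef_pos: [581.2, 79.0, 159.9]
tool_rot: [3.141, -0.0, 1.571]
force: [-0.2, -0.0, -0.2]
width: -0.0
gripper_force: 0.0
```

{"name": "send_rows", "arguments": {"rows": [[[0, 0.2, 0, 0, 0, 0], [0, 0.3, 0, 0, 0, 0], [0, 0.3, 0, 0, 0, 0]]]}}

```text
clock: 8.4
eef_pos: [583.7, 79.0, 159.9]
tool_rot: [-3.141, 0.0, 1.571]
force: [-1.7, 0.2, 0.7]
width: -0.1
gripper_force: 0.9
```

Contact at TCP x≈583 (force -1.7 N). Creep in further.

{"name": "send_rows", "arguments": {"rows": [[[0, 0.2, 0, 0, 0, 0], [0, 0.2, 0, 0, 0, 0]]]}}

```text
clock: 8.6
eef_pos: [585.5, 78.9, 159.8]
tool_rot: [-3.14, 0.0, 1.571]
force: [-3.3, -0.8, 2.4]
width: -0.0
gripper_force: 1.7
```

{"name": "send_rows", "arguments": {"rows": [[[0, 0.2, 0, 0, 0, 0], [0, 0.2, 0, 0, 0, 0]]]}}

```text
clock: 8.8
eef_pos: [587.8, 78.7, 159.8]
tool_rot: [-3.141, 0.0, 1.571]
force: [-4.3, -0.7, 1.9]
width: -0.0
gripper_force: 1.8
```

{"name": "send_rows", "arguments": {"rows": [[[0, 0.1, 0, 0, 0, 0], [0, 0.1, 0, 0, 0, 0]]]}}

```text
clock: 9.0
eef_pos: [589.1, 78.7, 159.9]
tool_rot: [-3.142, 0.0, 1.57]
force: [-3.3, -0.9, 2.1]
width: 0.3
gripper_force: 1.7
```

{"name": "send_rows", "arguments": {"rows": [[[0, -1.5, 0, 0, 0, 0], [0, -5, 0, 0, 0, 0], [0, -9, 0, 0, 0, 0], [0, -12, 0, 0, 0, 0], [0, -14, 0, 0, 0, 0], [0, -14, -3, 0, 0, 0], [0, -14, -6, 0, 0, 0], [0, -14, -9, 0, 0, 0], [0, -14, -10, 0, 0, 0], [0, -14, -10, 0, 0, 0]]]}}

```text
clock: 10.0
eef_pos: [450.7, 79.5, 261.4]
tool_rot: [3.136, -0.001, 1.571]
force: [0.6, 0.4, 0.3]
width: -0.0
gripper_force: 0.0
```

Run:
```python
from h import *
print(ctrl.read_state()['eef_pos'])
im=ctrl.get_image('side'); s=ctrl.get_image('scene')
import pickle; pickle.dump((im,s),open('ajar.pkl','wb'))
a=cv2.resize(im['pixels'][150:310,225:435],(400,305),interpolation=2); b=cv2.resize(s['pixels'][160:310,200:400],(400,305),interpolation=2)
cv2.imwrite('pics/s4c.png',np.hstack([a,b])[:,:,::-1])
```

```text
[450.74509109  79.53910548 261.36130007]
```

View pics/s4c.png

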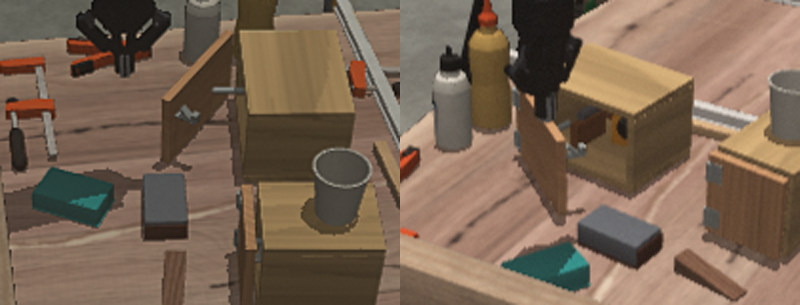

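The door is ajar: free-edge top in the side crop at (163,98). On its inside is a small latch catch at (187,115), and a plunger rod sticks out of the carcass at about (225,90). The block is untouched. I'll locate these to pick the finger's path.

Run:
```python
from h import *
import pickle
im,s=pickle.load(open('ajar.pkl','rb'))
D=lambda u,v:(225+u*.525,150+v*160/305); S=lambda u,v:(200+u/2,160+v*150/305)
print('edge D',onz(im,*D(163,98),126).round(), onz(im,*D(162,160),6).round())
print('edge S',onz(s,*S(566-400,135),126).round(),onz(s,*S(562-400,218),6).round())
print('catch',tri(im,D(187,115),s,S(575-400,150)))
print('rod tip D z100,66',onz(im,*D(213,90),100).round(),onz(im,*D(213,90),66).round())
h=np.array([615,257]);
for t in(.55,.8,1.1,1.4,1.55):
    u=np.array([-np.sin(t),-np.cos(t)]);n=np.array([np.cos(t),-np.sin(t)])
    print(t,(h+198*u-4*n).round(),'finger r180',(h+182*u+13*n).round())
```

```text
edge D [504. 105. 126.] [503. 109.   6.]
edge S [519. 104. 126.] [500.  98.   6.]
catch (array([538.31492959, 104.04421194,  94.64949656]), np.float64(0.7198099326940975))
rod tip D z100,66 [579. 154. 100.] [584. 198.  66.]
0.55 [508.  90.] finger r180 [531.  95.]
0.8 [470. 122.] finger r180 [493. 121.]
1.1 [437. 171.] finger r180 [459. 163.]
1.4 [419. 227.] finger r180 [438. 213.]
1.55 [417. 257.] finger r180 [433. 240.]
```

The door stands at about 0.58 rad, with the catch at z≈95 near its free edge. I'll put the fingertip behind the door above the catch (tip z≈105) at about (555,85), coming in from above, then sweep round the hinge.

{"name": "send_rows", "arguments": {"rows": [[[0, 3, 0, 0, 0, 0], [0.2, 6.5, 0, 0, 0, 0], [0.5, 9.5, 0, 0, 0, 0], [0.5, 10.5, 0, 0, 0, 0], [0.5, 10.5, 2, 0, 0, 0], [0.5, 10.5, 4, 0, 0, 0], [0.5, 10.5, 6, 0, 0, 0], [0.5, 10.5, 8, 0, 0, 0], [0.5, 10.5, 8.4, 0, 0, 0], [0.5, 10.5, 8.4, 0, 0, 0]]]}}

```text
clock: 11.1
eef_pos: [552.7, 83.9, 174.6]
tool_rot: [-3.138, 0.001, 1.571]
force: [-0.1, 0.6, 0.5]
width: -0.0
gripper_force: 0.0
```

{"name": "send_rows", "arguments": {"rows": [[[0.3, -0.8, 0, 0, 0, 0], [0.6, -1.6, 0, 0, 0, 0], [1, -2.4, 0, 0, 0, 0], [1.3, -3, 0, 0, 0, 0], [1.7, -3.6, 0, 0, 0, 0], [2.1, -4.2, 0, 0, 0, 0], [2.6, -4.8, 0, 0, 0, 0], [3.1, -5.5, 0, 0, 0, 0], [3.6, -6.2, 0, 0, 0, 0], [4.2, -6.8, 0, 0, 0, 0]]]}}

```text
clock: 12.1
eef_pos: [485.2, 126.3, 175.8]
tool_rot: [-3.141, 0.0, 1.571]
force: [-1.1, -0.9, -0.0]
width: -0.1
gripper_force: 0.2
```

{"name": "send_rows", "arguments": {"rows": [[[0.7, -0.6, 0, 0, 0, 0], [1.4, -1.1, 0, 0, 0, 0], [2.1, -1.6, 0, 0, 0, 0], [2.8, -2.1, 0, 0, 0, 0], [3.6, -2.6, 0, 0, 0, 0], [4.4, -3, 0, 0, 0, 0], [5.2, -3.4, 0, 0, 0, 0], [6, -3.8, 0, 0, 0, 0], [6.8, -4.1, 0, 0, 0, 0], [7.6, -4.4, 0, 0, 0, 0]]]}}

```text
clock: 13.1
eef_pos: [441.8, 202.8, 175.9]
tool_rot: [3.142, -0.0, 1.571]
force: [0.7, -0.6, -0.7]
width: -0.3
gripper_force: 0.2
```

{"name": "send_rows", "arguments": {"rows": [[[0.6, -0.2, 0, 0, 0, 0], [1.2, -0.3, 0, 0, 0, 0], [1.8, -0.4, 0, 0, 0, 0], [2.3, -0.5, 0, 0, 0, 0], [2.8, -0.5, 0, 0, 0, 0], [3.2, -0.5, 0, 0, 0, 0], [3.5, -0.5, 0, 0, 0, 0], [3.5, -0.5, 0, 0, 0, 0]]]}}

```text
clock: 13.9
eef_pos: [436.8, 237.5, 175.9]
tool_rot: [-3.141, -0.0, 1.571]
force: [-0.9, -0.1, -0.1]
width: 0.3
gripper_force: 0.3
```

{"name": "send_rows", "arguments": {"rows": [[[-0.6, 0, 0, 0, 0, 0], [-2, 0, 0, 0, 0, 0], [-5, 0, 0, 0, 0, 0], [-7, 0, 0, 0, 0, 0], [-7, 0, -4, 0, 0, 0], [-7, 0, -8, 0, 0, 0], [-7, 0, -12, 0, 0, 0], [-7, 0, -15, 0, 0, 0], [-7, 0, -15, 0, 0, 0], [-7, 0, -15, 0, 0, 0]]]}}

```text
clock: 14.9
eef_pos: [437.0, 165.7, 326.2]
tool_rot: [3.14, 0.0, 1.569]
force: [-0.5, -0.8, -1.1]
width: -0.0
gripper_force: 0.0
```

Run:
```python
from h import *
print(ctrl.read_state()['eef_pos'])
im=ctrl.get_image('side'); s=ctrl.get_image('scene')
a=cv2.resize(im['pixels'][150:310,225:435],(400,305),interpolation=2); b=cv2.resize(s['pixels'][160:310,200:400],(400,305),interpolation=2)
cv2.imwrite('pics/s5c.png',np.hstack([a,b])[:,:,::-1])
```

```text
[437.03194066 165.6596099  326.23477849]
```

View pics/s5c.png

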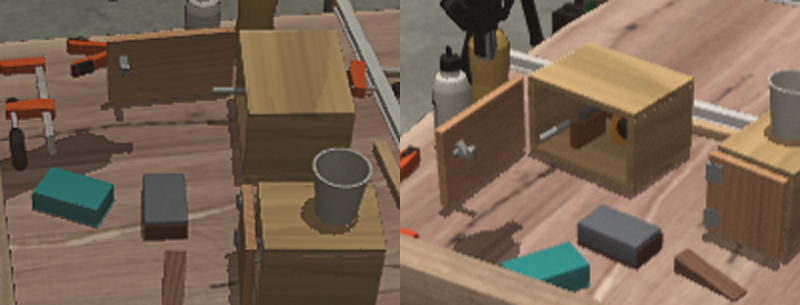

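The door stands about square to the front, from side crop (108,45) to (235,35). The narrow door is shut, the block is flat and in the clear at (165,205), and the bystanders are unmoved. The gripper is clear of everything, so I'm handing in.

```bash
python3 -c "
from cell import ctrl
print(ctrl.finish_job())"
```

```text
the job is handed in; nothing more can be done
None
```

The job is handed in, with no verdict returned: the last pictures show the wide cupboard's door open about square, the sanding block flat and clear of its swing, the narrow cupboard shut and the bystanders in view unmoved.

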